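Sort mixed bench parts into their trays and rack

ROBOT

A 7-joint arm with a two-finger parallel gripper is mounted at the origin on a cart in front of the work surface, level with it; the furniture and walls round the work are solid. World frame = base frame: x ahead of the robot, y to its left, z up, the work surface at z = 0. Lengths are in m, angles in degrees, forces in N, time in s.
With the tool pointing down it reaches from about 0.425 to 0.875 m from the base axis. Payload 8.4 kg.
Tool frame: the origin (TCP) lies midway between the tips of the shut fingers; the grasp point (between the pads) lies 19 mm behind it; z points along the fingers, y is the line along which they close (so a half turn about z gives the same grasp; the last joint's range is limited). The gripper opens to 87 mm and grips with 3 to 60 N. Pads are 19 mm wide; open, the fingers measure 117 mm over their backs; the gripper's body (75 mm by 190 mm) begins 51 mm behind the grasp point.
Start: joints at [-81.257, 19.091, 2.286, 83.961, -0.768, 76.965, -3.352], TCP at [0.162, 0.629, 0.223] pointing down, gripper open.
Joint ranges: [-147.57, 147.57], [-21.85, 119.76], [-74.77, 79.35], [14.55, 137.4], [-85.83, 265.84], [4.83, 119.75], [-152.11, 152.11]. Speed limits (degrees/s): [127.2, 127.2, 159.86, 159.86, 180, 180, 180].

INTERFACE

Orientations are given as [roll, pitch, yaw] about the fixed x, y, z axes, in that order (R = Rz(yaw) Ry(pitch) Rx(roll)).
In Python, from plant import * gives the robot as it stands.
- The arm moves only by the tool move_arm, never from a script. Its arguments are lists of equal length, an entry for each row: "linear": the shift along the world's x, y, z in cm, a list of three; "turn": the turn about the world's z in degrees; "fingers": the finger opening in cm, from 0 to 8.7. A call has exactly 10 rows; each row is the pose to reach, as a shift and turn from the pose commanded when the call began; what a row does not reach only later rows make up. A row lasts 1/12 s, in which the tool goes at most 41.7 mm and 7.16 degrees, less where a joint would pass 70% of its speed; a pose out of reach is approached as far as the arm can. A call with a gripper value outside its range is refused whole. The fingers move at their own pace and stop on an object; "newtons" is the grip in N (left out, the last holds). Time passes only in rows, so rows that repeat a pose let the fingers close, or fill a call up. It gives the time, the measured TCP pose, the force, the opening and the grip force at its end, in the units of the state.
- sense(): the state, without advancing time (a new reading comes with each control period).
- camera(name): name is "scene" or "top"; returns a dict with "color" (400x640x3 uint8, red, green, blue), "fx", "fy", "cx", "cy" (pixels), "world_to_cam" (4x4, takes a point from world to camera coordinates). Camera axes: x right, y down, z forward; pixel columns grow to the right and rows downward; lengths in m; the calibration is good to about 2 mm. A picture is of the moment at which its call begins. There is no depth.
- close_job(): hands the job in; it is judged then, once.
The state is a dict: "time": time; "q": joint angles; "qd": joint speeds; "effort": joint torques, N m; "tool_pos": TCP position; "tool_rot": TCP orientation; "ft_force": force on the tool from outside, world axes, zero at the start; "torque": the same for the moment, N m; "opening": finger opening in m; "finger_force": force on a finger pad.
Only numpy, scipy, OpenCV 4.12 (cv2) and the standard library are available. Lean on these libraries where they do the work, as an engineer would, in place of code of your own. Each camera call takes 0.05 s, during which the arm holds its last target. There are 200 camera calls.

TASK

Put the parts lying about along the front of the bench where they belong: the long green terminal block flat in the long bay and the short one flat in the short bay of the divided grey tray, the white round screw tin in the large round well and the black paste jar in the small round well of the grey rack, both upright, and the finned heat sink, fins up, in the undivided grey tray. Everything must sit right down on the floor of its place.

Things in the scene. Friction and masses are not known exactly. Their poses are not given: they have to be found in the camera images.
- terminal_2: Long green terminal block, loose, 12 (own x, 11 at its solid part) x 40 (own y) x 13 mm high, about 24 g, lying on its underside. Origin at the centre of its underside, z up; own x lies within 0.6 rad of world y. Grasp it across its 12 mm depth (own x).
- terminal_0: Short green terminal block, loose, 12 (own x, 11 at its solid part) x 30 (own y) x 13 mm high, about 20 g, otherwise like the long one. Origin at the centre of its underside, z up; own x lies within 0.6 rad of world y. Grasp it across its 12 mm depth (own x).
- screw_tin: Round white tin, loose and closed, 60 mm diameter, 26 mm high, about 60 g. Origin at the centre of its underside, z up. Grasp across the diameter. Nearby, not handled: a chair back in front of the bench on the right rises to 0.20 m above the bench top, a grey hot-air station behind the parts on the left to 0.15 m.
- paste_jar: Round black lidded jar, loose and closed, near the front of the bench (not the black round pot far back by the bottles), 48 mm diameter, 37 mm high, about 60 g. Origin at the centre of its underside, z up. Grasp across the diameter.
- heatsink: Grey aluminium heat sink, loose, 60 (own x) x 50 (own y) x 26 mm high, about 80 g: a base 5 mm thick with upright fins that run along own x. Origin at the centre of its underside, z up; own y lies within 0.6 rad of world y. Grasp it across the fins (own y, 50 mm, flat outer fins).
- block_tray: Divided grey tray for terminal blocks, fixed to the bench, outside 84 (own x) x 139 (own y) x 13 mm high; floor 3 mm thick, walls 3 mm thick rising 10 mm over the floor. Origin at the centre of its underside, z up. A cross wall divides it: the long bay is 78 (x) x 76 (y) mm inside with its centre at own y = -28.5 mm, the short bay is 78 (x) x 54 (y) mm inside with its centre at own y = +39.5 mm.
- tin_rack: Grey flat rack for round tins, fixed to the bench, 90 (own x) x 156 (own y) x 12 mm high, with two round wells 8 mm deep (their floors 4 mm above the underside): the large well, 76 mm diameter, centred at own y = -34 mm, and the small well, 62 mm diameter, centred at own y = +41 mm. Origin at the centre of its underside, z up.
- sink_tray: Undivided, smallest grey tray, for the heat sink, fixed to the bench, outside 82 (own x) x 92 (own y) x 11 mm high, inside 76 x 86 mm; floor 3 mm thick, walls 8 mm high over it. Origin at the centre of its underside, z up. All three trays lie with own y within 0.15 rad of the direction towards the robot (world -x).

How it is judged (in metres and radians):
At the end, for the whole second after the job is handed in: Long block in the long bay, short block in the short bay, tin in the large well, jar in the small well, heat sink in the undivided tray; each upright within 0.1 rad, down on the floor of its place (within about 4 mm), anywhere within its walls, at rest (x of terminal_2 in the frame of block_tray between -0.036 and 0.036 m and y of terminal_2 in the frame of block_tray between -0.062 and 0.005 m and z of terminal_2 in the frame of block_tray between 0 and 0.007 m and angle between each of terminal_2, terminal_0, screw_tin, paste_jar, heatsink's own z axis and vertical below 0.1 rad and linear speed of each of terminal_2, terminal_0, screw_tin, paste_jar, heatsink below 0.02 m/s and x of terminal_0 in the frame of block_tray between -0.036 and 0.036 m and y of terminal_0 in the frame of block_tray between 0.017 and 0.062 m and z of terminal_0 in the frame of block_tray between 0 and 0.007 m and x of screw_tin in the frame of tin_rack between -0.012 and 0.012 m and y of screw_tin in the frame of tin_rack between -0.046 and -0.022 m and z of screw_tin in the frame of tin_rack between 0 and 0.008 m and x of paste_jar in the frame of tin_rack between -0.012 and 0.012 m and y of paste_jar in the frame of tin_rack between 0.029 and 0.053 m and z of paste_jar in the frame of tin_rack between 0 and 0.008 m and x of heatsink in the frame of sink_tray between -0.022 and 0.022 m and y of heatsink in the frame of sink_tray between -0.024 and 0.024 m and z of heatsink in the frame of sink_tray between 0 and 0.007 m); the robot touches nothing.
It also fails if it takes over 134 s, if anything falls off the work surface, if the arm or the gripper's body presses on something with over 40 N, if the wrist force passes 120 N, or if a joint passes its speed limit or range.

## Working session

There is one attempt and no reset: what is moved stays moved. The work goes in short steps, Python scripts to look and compute and a tool call to move; the robot and the scene stay as the last step left them, time stands still between calls to the robot, and variables do not carry over. Pictures are saved under pics/ and viewed, at most 14 in all, crops included, and the job is handed in when it is done.

Besides the shell and the picture viewer there is one more tool, called after "Emit:" as name(argument=value, ...) on one line, values as JSON. move_arm: Moves the arm, as the interface text tells. Its arguments: {"type":"object","properties":{"linear":{"type":"array"},"turn":{"type":"array"},"fingers":{"type":"array"},"newtons":{"type":"number"}},"required":["linear","turn","fingers"]}

```bash
mkdir -p pics; python3 - <<'E'
from plant import *
import cv2,numpy as np
for n in ("scene","top"):
    c=camera(n); cv2.imwrite(f"pics/{n}0.png",c["color"][:,:,::-1])
    print(n,c["fx"],c["fy"],c["cx"],c["cy"]); print(np.round(c["world_to_cam"],4).tolist())
s=sense(); print(s["time"],s["tool_pos"],s["tool_rot"],s["opening"])
E
```

```text
scene 478.16175749717956 478.16175749717956 322.21643159561665 203.95407463042403
[[0.8967, -0.4426, -0.0038, -0.464], [-0.2618, -0.5236, -0.8107, 0.1872], [0.3569, 0.728, -0.5854, 1.5148], [0.0, 0.0, 0.0, 1.0]]
top 369.55417707170164 369.55417707170164 314.878757797842 206.47694449558034
[[-0.0108, -0.9999, 0.0115, 0.0042], [-0.9926, 0.0093, -0.1209, 0.516], [0.1208, -0.0127, -0.9926, 1.2317], [0.0, 0.0, 0.0, 1.0]]
0.1 [0.16187911 0.62909445 0.22178373] [-1.79920082e+02  5.46579351e-03  1.65572182e+02] 0.08697530043513718
```

View pics/scene0.png

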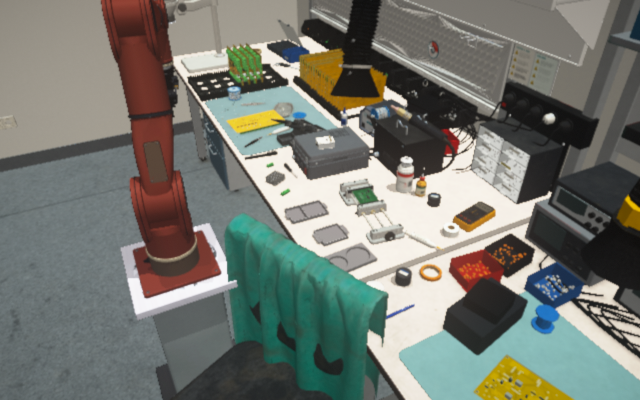

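View pics/top0.png

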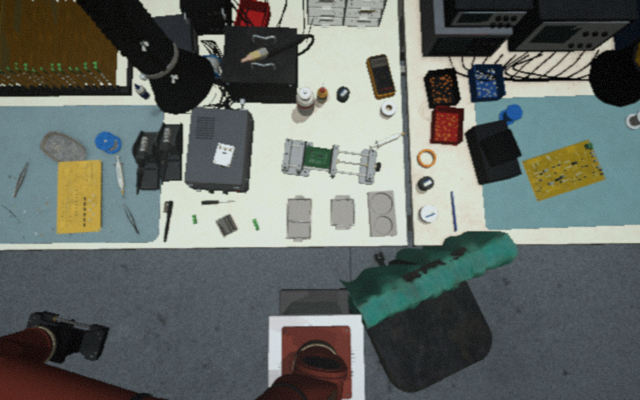

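The scene picture shows the bench from the side. In the top picture (right = -y, up = +x) I see green blocks near (195,219) and (256,224), the heat sink near (227,225), trays near (298,218), (343,211) and (382,213), the jar near (425,183) and the tin near (428,214).

```bash
cat > h.py <<'E'
import numpy as np,cv2
from plant import *
def ray(c,u,v,z):
    M=np.array(c["world_to_cam"]);R=M[:3,:3];o=-R.T@M[:3,3]
    d=R.T@np.array([(u-c["cx"])/c["fx"],(v-c["cy"])/c["fy"],1]);return o+d*(z-o[2])/d[2]
def proj(c,p):
    q=np.array(c["world_to_cam"])@np.append(p,1);return c["fx"]*q[0]/q[2]+c["cx"],c["fy"]*q[1]/q[2]+c["cy"]
def blobs(c,m,z,amin=15,amax=4000):
    n,l,s,ce=cv2.connectedComponentsWithStats(m.astype(np.uint8))
    for i in range(1,n):
        if amin<=s[i,4]<=amax:
            k,_=cv2.findContours((l==i).astype(np.uint8),cv2.RETR_EXTERNAL,cv2.CHAIN_APPROX_NONE)
            k=max(k,key=len)[:,0,:]
            P=np.array([ray(c,u,v,z)[:2] for u,v in k]); r=cv2.minAreaRect((P*1000).astype(np.float32))
            ctr=ray(c,*ce[i],z)
            box=cv2.boxPoints(r);e0=box[1]-box[0];e1=box[2]-box[1];e=e0 if np.hypot(*e0)>np.hypot(*e1) else e1
            print(np.round(ce[i],1),s[i,4],"cen",np.round(ctr[:2]*1000,1),"rect",np.round(r[0],1),np.round(sorted(r[1]),1),"longaxis deg",round((np.degrees(np.arctan2(e[1],e[0]))+90)%180-90,1))
E
python3 - <<'E'
from h import *
c=camera("top");a=c["color"];cv2.imwrite("pics/tc.png",cv2.resize(a[165:255,180:450,::-1],None,fx=2.95,fy=2.95,interpolation=cv2.INTER_CUBIC))
c2=camera("scene");cv2.imwrite("pics/sc.png",cv2.resize(c2["color"][150:290,250:480,::-1],None,fx=3.4,fy=3.4,interpolation=cv2.INTER_CUBIC))
hsv=cv2.cvtColor(a,cv2.COLOR_RGB2HSV).astype(int);roi=np.zeros(a.shape[:2],bool);roi[170:243,182:440]=1
H,S,V=hsv[...,0],hsv[...,1],hsv[...,2]
print("green");blobs(c,roi&(H>35)&(H<90)&(S>90),.013,8)
print("grey");blobs(c,roi&(V<185)&(S<70),.012,60)
for v in (184,214): print(V[v,410:445].tolist())
for nm,P in dict(bench=(.45,0,0)).items(): print(proj(c,P))
E
```

```text
green
[194.2 219.1] 13 cen [478.4 414.6] rect [478.9 414.4] [ 5.3 21.9] longaxis deg 12.8
[255.4 223.5] 17 cen [461.2 204.3] rect [460.3 203.4] [ 6.3 31. ] longaxis deg 23.5
grey
[217.9 180.3] 1404 cen [613.6 336.3] rect [607.7 340. ] [ 85.  230.5] longaxis deg 89.5
[296.6 172.3] 150 cen [639.7  61.7] rect [637.3  67.2] [21.4 98.2] longaxis deg 89.5
[333.6 172.7] 78 cen [637.3 -68.3] rect [632.5 -75. ] [28.6 73.7] longaxis deg 89.5
[366.2 176.3] 244 cen [ 623.2 -182.5] rect [ 620.9 -187.5] [50.  81.3] longaxis deg 89.5
[408.8 206.1] 588 cen [ 516.7 -328.2] rect [ 518.4 -328.3] [ 28.4 252.8] longaxis deg -0.0
[423.9 184.4] 222 cen [ 592.7 -384.4] rect [ 594.4 -384.9] [49.8 72. ] longaxis deg -55.5
[381.3 213.6] 1211 cen [ 491.2 -231.4] rect [ 491.5 -231.7] [ 93.7 159.3] longaxis deg 2.8
[298.5 218.3] 1054 cen [477.7  55.8] rect [479.4  55.9] [ 86.6 159.5] longaxis deg -0.6
[342.1 212.1] 770 cen [497.7 -95.4] rect [498.5 -95.2] [ 83.5 118.8] longaxis deg -0.9
[210.1 202. ] 91 cen [537.4 361.6] rect [537.3 356.8] [14.  72.6] longaxis deg 89.5
[421.5 217.1] 77 cen [ 477.9 -370.8] rect [ 479.7 -372.3] [32.4 61.5] longaxis deg 25.8
[226.4 224.9] 321 cen [457.2 303.9] rect [457.4 303.5] [57.8 66.7] longaxis deg 27.3
[86, 125, 186, 215, 214, 192, 150, 100, 54, 41, 49, 57, 67, 119, 189, 221, 221, 211, 183, 139, 95, 72, 63, 118, 187, 217, 224, 225, 225, 225, 225, 222, 227, 227, 225]
[78, 71, 102, 179, 216, 224, 220, 184, 139, 103, 142, 201, 227, 227, 226, 227, 228, 219, 210, 200, 181, 165, 160, 165, 193, 220, 223, 222, 221, 221, 220, 223, 224, 222, 226]
(np.float64(314.6902252677438), np.float64(226.39011996265447))
```

View pics/tc.png

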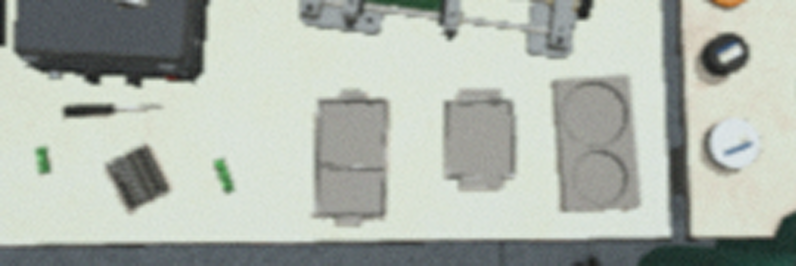

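View pics/sc.png

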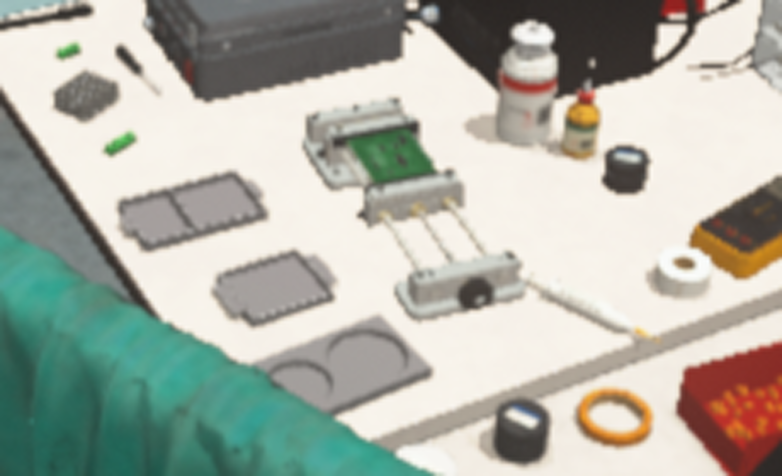

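The crops show the blocks at (43,160) for the short one and (223,176) for the long one. They also show the heat sink with its fins running up-left, the trays with end tabs and the short bay and small well toward the robot, and the jar and tin at the right edge.

```bash
python3 - <<'E'
from h import *
c=camera("top");a=cv2.medianBlur(c["color"],3)
A=[c["color"].astype(float)]+[camera("top")["color"].astype(float) for _ in range(5)]
a=np.mean(A,0).astype(np.uint8)
k=6;big=cv2.resize(a,None,fx=k,fy=k,interpolation=cv2.INTER_CUBIC)
c=dict(c);c["fx"]*=k;c["fy"]*=k;c["cx"]=(c["cx"]+.5)*k-.5;c["cy"]=(c["cy"]+.5)*k-.5
hsv=cv2.cvtColor(big,cv2.COLOR_RGB2HSV).astype(int);H,S,V=hsv[...,0],hsv[...,1],hsv[...,2]
def roi(x0,y0,x1,y1):
    r=np.zeros(V.shape,bool);r[y0*k:y1*k,x0*k:x1*k]=1;return r
G=(H>35)&(H<90)&(S>60)
print("short");blobs(c,G&roi(185,208,205,232),.0065,100,1e6)
print("long");blobs(c,G&roi(245,212,268,238),.0065,100,1e6)
print("sink");blobs(c,(V<150)&roi(212,210,242,240),.013,3000,1e6)
print("jar");blobs(c,cv2.morphologyEx(((V<135)&roi(415,173,436,194)).astype(np.uint8),cv2.MORPH_CLOSE,np.ones((31,31))),.0185,2000,1e6)
m=((V<185)&(S<70)).astype(np.uint8)
for n,r,z,s in(("block",(283,190,318,246),.0065,55*k//3),("stray",(325,190,362,236),.0055,75*k//3),("rack",(364,185,402,242),.006,5)):
    mm=cv2.morphologyEx(m*roi(*r).astype(np.uint8),cv2.MORPH_CLOSE,np.ones((13,13)))
    mm=cv2.morphologyEx(mm,cv2.MORPH_OPEN,np.ones((5,s)))
    print(n);blobs(c,mm,z,9000,1e6)
# wells from crop
for u,v in((597,113),(600,177)): print("well",ray(camera("top"),180+u/2.95,165+v/2.95,.012)[:2])
# tin by Hough
g=cv2.cvtColor(big,cv2.COLOR_RGB2GRAY)[200*k:230*k,414*k:444*k]
h=cv2.HoughCircles(g,cv2.HOUGH_GRADIENT,1,60,param1=60,param2=12,minRadius=46,maxRadius=66)
print(h[0][:4] if h is not None else None)
if h is not None:
    for x,y,r in h[0][:3]: print("tin",ray(c,x+414*k,y+200*k,.02)[:2],r/k)
for u,v in((400,253),(440,243),(480,235),(512,232)): print("chair",ray(camera("top"),u,v,.2)[:2])
cv2.imwrite("pics/tin.png",cv2.resize(big[165*k:235*k,360*k:450*k],None,fx=1.4,fy=1.4)[:,:,::-1])
E
```

```text
short
[1166.6 1315.3] 874 cen [480.  417.1] rect [480. 417.] [10.9 29. ] longaxis deg 10.9
long
[1535.1 1345.9] 1102 cen [460.2 205. ] rect [459.8 204.8] [11.1 38.2] longaxis deg 21.6
sink
[1360.3 1351.8] 10141 cen [457.4 303.9] rect [457.4 304. ] [55.3 62.9] longaxis deg 27.3
jar
[2552.  1102.7] 6857 cen [ 595.2 -386.2] rect [ 595.5 -386.3] [46.8 60.9] longaxis deg -60.2
block
[1794.7 1311.8] 36137 cen [478.5  55.3] rect [478.9  54.9] [ 88.7 142.7] longaxis deg -1.4
stray
rack
[2290.3 1284. ] 43525 cen [ 492.  -232.6] rect [ 491.9 -231.9] [ 95.7 160.7] longaxis deg 3.1
well [ 0.52726473 -0.23634334]
well [ 0.45162859 -0.23737843]
[[85.5 82.5 47.1]]
tin [ 0.48986855 -0.39091992] 7.85
chair [ 0.35625678 -0.24599746]
chair [ 0.38408413 -0.36479001]
chair [ 0.40628466 -0.48427665]
chair [ 0.41414158 -0.57977517]
```

View pics/tin.png

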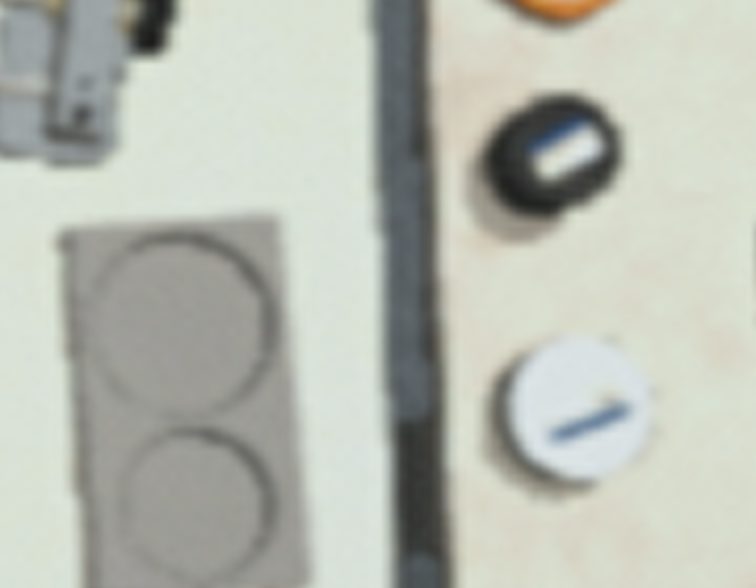

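The crop (scale 8.4) shows the tin top centred near crop (579,408), the jar silhouette near (553,155), and the wells near (184,325) and (198,505).

```bash
python3 - <<'E'
from h import *
c=camera("top")
f=lambda x,y:(360+x/8.4-.4,165+y/8.4-.4)
for n,x,y,z in(("tin",579,408,.026),("jar",553,155,.0185),("big",184,325,.012),("small",198,505,.012)):
    u,v=f(x,y);print(n,round(u,1),round(v,1),np.round(ray(c,u,v,z)*1000,1))
c2=camera("scene");a=c2["color"];hsv=cv2.cvtColor(a,cv2.COLOR_RGB2HSV).astype(int);H,S,V=hsv[...,0],hsv[...,1],hsv[...,2]
r=np.zeros(V.shape,bool);r[155:200,255:295]=1
print("scene green");blobs(c2,r&(H>35)&(H<90)&(S>80),.0065,8)
print("scene sink");blobs(c2,r&(V<150)&(S<60),.013,30)
r[:]=0;r[255:295,385:420]=1
print("scene jar");blobs(c2,r&(V<110),.0185,30)
print(sense()["q"])
E
```

```text
tin 428.5 213.2 [ 489.8 -391.4   26. ]
jar 425.4 183.1 [ 596.3 -388.1   18.5]
big 381.5 203.3 [ 527.3 -233.3   12. ]
small 383.2 224.7 [ 452.6 -236.7   12. ]
scene green
[269.6 164.6] 14 cen [480.4 419.2] rect [481.1 419. ] [12.1 30.2] longaxis deg 20.2
[284.8 191.8] 23 cen [459.9 206.1] rect [461.1 206.1] [14.7 41.7] longaxis deg 29.2
scene sink
[274.6 178. ] 171 cen [457.7 304.5] rect [458.7 305.7] [67.7 81.2] longaxis deg 29.2
[258.3 193.9] 95 cen [361.7 228.6] rect [360.3 243.5] [ 34.6 112. ] longaxis deg 84.8
scene jar
[402.5 277.7] 191 cen [ 593.1 -389.8] rect [ 596.8 -384.7] [44.4 75.3] longaxis deg 55.3
[-81.25697642  19.09159146   2.28734194  83.96127159  -0.76780548
  76.96551376  -3.35479067]
```

Emit:
move_arm(linear=[[3.5, -2.3, -0.5], [7, -4.6, -1], [10.5, -6.9, -2], [14, -9.2, -3], [17.5, -11.6, -4], [21, -14, -5.5], [24.5, -16.3, -7], [28, -18.6, -9], [31.8, -21.1, -11], [31.8, -21.1, -13]], turn=[3, 6, 9, 12, 15, 18, 21, 24, 25.4, 25.4], fingers=[6, 6, 6, 6, 6, 6, 6, 6, 6, 6], newtons=20)

```text
time: 1.73
tool_pos: [0.4854, 0.4158, 0.0945]
tool_rot: [179.9, 0.3, -169.2]
ft_force: [0.2, -0.7, 0.4]
opening: 0.0598
finger_force: 0.0
```

Emit:
move_arm(linear=[[0, 0, -2], [0, 0, -4], [0, 0, -6], [0, 0, -7.5], [0, 0, -8.3], [0, 0, -8.3], [0, 0, -8.3], [0, 0, -8.3], [0, 0, -8.3], [0, 0, -8.3]], turn=[0, 0, 0, 0, 0, 0, 0, 0, 0, 0], fingers=[6, 6, 6, 6, 6, 6, 6, 6, 6, 6])

```text
time: 2.57
tool_pos: [0.4804, 0.419, 0.0107]
tool_rot: [179.9, 0.1, -169.0]
ft_force: [-0.7, -0.7, 0.3]
opening: 0.0604
finger_force: 0.0
```

Emit:
move_arm(linear=[[0, 0, -0.4], [0, 0, -0.7], [0, 0, -0.7], [0, 0, -0.7], [0, 0, -0.7], [0, 0, -0.7], [0, 0, -0.7], [0, 0, -0.7], [0, 0, -0.7], [0, 0, -0.7]], turn=[0, 0, 0, 0, 0, 0, 0, 0, 0, 0], fingers=[6, 6, 0.5, 0.5, 0.5, 0.5, 0.5, 0.5, 0.5, 0.5])

```text
time: 3.4
tool_pos: [0.48, 0.4185, 0.0026]
tool_rot: [180.0, 0.0, -169.0]
ft_force: [0.4, 0.3, -0.1]
opening: 0.0145
finger_force: 0.0
```

Emit:
move_arm(linear=[[0, 0, 0], [0, 0, 0], [0, 0, 0], [0, 0, 0], [0, 0, 1], [0, 0, 2.5], [0, 0, 4], [0, 0, 6], [0, 0, 8], [0, 0, 8]], turn=[0, 0, 0, 0, 0, 0, 0, 0, 0, 0], fingers=[0.5, 0.5, 0.5, 0.5, 0.5, 0.5, 0.5, 0.5, 0.5, 0.5])

```text
time: 4.23
tool_pos: [0.4819, 0.4202, 0.0877]
tool_rot: [179.8, 0.3, -169.0]
ft_force: [0.8, 1.0, 1.4]
opening: 0.0107
finger_force: 20.0
```

Emit:
move_arm(linear=[[-0.2, -2, 0], [-0.6, -6, 0], [-1, -10, 0], [-1.5, -14, 0], [-1.9, -18, 0], [-2.3, -22, 0], [-2.7, -26, 0], [-3.2, -30, 0], [-3.8, -34, 0], [-3.8, -36.2, 0]], turn=[-1, -2, -4, -6, -8, -10, -12, -12, -12, -12], fingers=[0.5, 0.5, 0.5, 0.5, 0.5, 0.5, 0.5, 0.5, 0.5, 0.5])

```text
time: 5.07
tool_pos: [0.4405, 0.0522, 0.0827]
tool_rot: [-180.0, -0.0, 178.8]
ft_force: [0.6, -1.2, -0.0]
opening: 0.0106
finger_force: 20.0
```

Emit:
move_arm(linear=[[0, 0, 0], [0, 0, -1.5], [0, 0, -3], [0, 0, -4.5], [0, 0, -5.5], [0, 0, -6], [0, 0, -6], [0, 0, -6], [0, 0, -6], [0, 0, -6]], turn=[0, 0, 0, 0, 0, 0, 0, 0, 0, 0], fingers=[0.5, 0.5, 0.5, 0.5, 0.5, 0.5, 0.5, 0.5, 0.5, 0.5])

```text
time: 5.9
tool_pos: [0.4425, 0.0567, 0.0232]
tool_rot: [180.0, 0.1, 179.0]
ft_force: [0.2, -0.0, -0.6]
opening: 0.0104
finger_force: 20.0
```

```bash
python3 - <<'E'
from h import *
c=camera("top");c2=camera("scene")
a=cv2.resize(c["color"][180:260,260:340],(480,480),interpolation=cv2.INTER_CUBIC)
b=cv2.resize(c2["color"][150:290,220:400],(617,480),interpolation=cv2.INTER_CUBIC)[:,:310]
cv2.imwrite("pics/p1.png",np.hstack([a,b])[:,:,::-1])
s=sense();print(s["tool_pos"],s["tool_rot"],s["opening"])
E
```

```text
[0.44236603 0.05662658 0.02307401] [1.79977291e+02 5.14914180e-02 1.78972201e+02] 0.010785788546383025
```

View pics/p1.png

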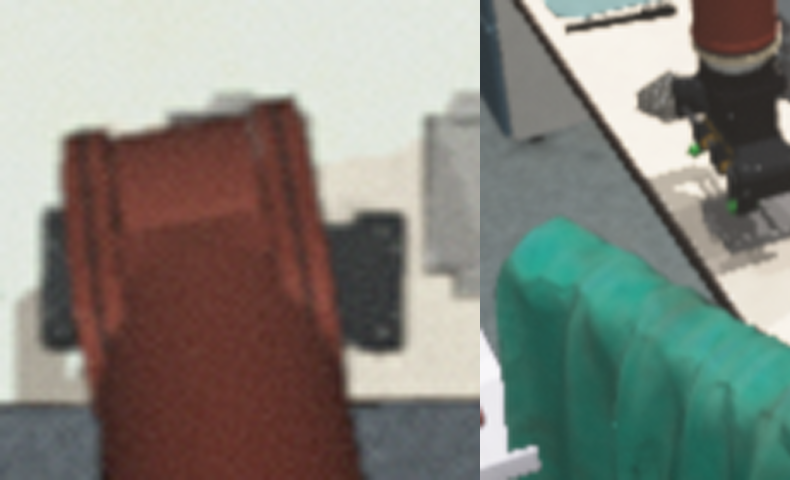

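The picture shows the short block held between the fingers over the near bay (scene crop at (733,205)). I'll lower it, release it and rise.

Emit:
move_arm(linear=[[0, 0, -0.6], [0, 0, -1.2], [0, 0, -1.6], [0, 0, -1.6], [0, 0, -1.7], [0, 0, -1.7], [0, 0, -1.7], [0, 0, -1.7], [0, 0, -1.7], [0, 0, -1.7]], turn=[0, 0, 0, 0, 0, 0, 0, 0, 0, 0], fingers=[0.5, 0.5, 0.5, 0.5, 0.5, 0.5, 0.5, 2.5, 2.5, 2.5])

```text
time: 6.83
tool_pos: [0.4419, 0.0565, 0.0055]
tool_rot: [-180.0, 0.0, 179.0]
ft_force: [0.1, 0.3, 0.6]
opening: 0.0215
finger_force: 0.0
```

Emit:
move_arm(linear=[[0, 0, 0], [0, 0, 1], [0, 0, 3], [0, 0, 5], [0, 0, 8], [0.5, 3, 8], [1, 7, 8], [1.5, 11, 8], [1.8, 14.8, 8], [1.8, 14.8, 6]], turn=[0, 0, 0, 0, 0, 5, 10, 15, 20, 22.6], fingers=[2.5, 2.5, 2.5, 2.5, 4, 6, 6, 6, 6, 6])

```text
time: 7.67
tool_pos: [0.4619, 0.2141, 0.0695]
tool_rot: [179.8, 0.5, -157.7]
ft_force: [-0.8, 1.1, -0.5]
opening: 0.0557
finger_force: 0.0
```

```bash
python3 - <<'E'
from h import *
c=camera("top");s=sense();print(s["tool_pos"],s["tool_rot"][2])
k=6;a=cv2.resize(c["color"],None,fx=k,fy=k,interpolation=cv2.INTER_CUBIC);hsv=cv2.cvtColor(a,cv2.COLOR_RGB2HSV).astype(int);H,S,V=hsv[...,0],hsv[...,1],hsv[...,2]
c["fx"]*=k;c["fy"]*=k;c["cx"]=(c["cx"]+.5)*k-.5;c["cy"]=(c["cy"]+.5)*k-.5
r=np.zeros(V.shape,bool);r[190*k:250*k,180*k:320*k]=1
blobs(c,r&(H>35)&(H<90)&(S>60),.0095,200,1e6)
E
```

```text
[0.45912038 0.20870487 0.06387223] -157.70133746005752
[1791.7 1374.9] 1047 cen [441.8  57.1] rect [441.5  57.2] [12.1 30.5] longaxis deg -0.3
[1546.9 1369.7] 238 cen [446.3 197.6] rect [446.3 197.1] [ 8.4 11.2] longaxis deg 17.1
```

Emit:
move_arm(linear=[[0, 0, 0], [0, 0, -2], [0, 0, -4], [0, 0, -5.5], [0, 0, -6.2], [0, 0, -6.2], [0, 0, -6.2], [0, 0, -6.2], [0, 0, -6.2], [0, 0, -6.2]], turn=[0, 0, 0, 0, 0, 0, 0, 0, 0, 0], fingers=[6, 6, 6, 6, 6, 6, 6, 0.5, 0.5, 0.5])

```text
time: 8.55
tool_pos: [0.4605, 0.2047, 0.0045]
tool_rot: [180.0, 0.1, -158.4]
ft_force: [0.3, -0.5, 0.2]
opening: 0.0473
finger_force: 0.0
```

Emit:
move_arm(linear=[[0, 0, 0], [0, 0, 0], [0, 0, 0], [0, 0, 0], [0, 0, 0], [0, 0, 0], [0, 0, 0], [0, 0, 0], [0, 0, 0], [0, 0, 0]], turn=[0, 0, 0, 0, 0, 0, 0, 0, 0, 0], fingers=[0.5, 0.5, 0.5, 0.5, 0.5, 0.5, 0.5, 0.5, 0.5, 0.5])

```text
time: 9.38
tool_pos: [0.4599, 0.2045, 0.0035]
tool_rot: [-180.0, -0.0, -158.4]
ft_force: [-0.4, -0.0, -0.6]
opening: 0.0107
finger_force: 20.0
```

Emit:
move_arm(linear=[[0, 0, 1], [0, 0, 3], [0, 0, 5], [0.5, -1.5, 6], [1.5, -4.5, 6], [2.5, -8, 6], [3.5, -11.5, 6], [4.7, -15, 6], [4.7, -15, 6], [4.7, -15, 6]], turn=[0, 0, 0, -4, -9, -14, -19, -22.6, -22.6, -22.6], fingers=[0.5, 0.5, 0.5, 0.5, 0.5, 0.5, 0.5, 0.5, 0.5, 0.5])

```text
time: 10.22
tool_pos: [0.5075, 0.0522, 0.0643]
tool_rot: [-180.0, 0.0, 178.7]
ft_force: [-0.5, 0.4, -1.1]
opening: 0.011
finger_force: 20.0
```

Emit:
move_arm(linear=[[0, 0, 0], [0, 0, -1.5], [0, 0, -3], [0, 0, -4.5], [0, 0, -5.3], [0, 0, -5.6], [0, 0, -5.65], [0, 0, -5.65], [0, 0, -5.65], [0, 0, -5.65]], turn=[0, 0, 0, 0, 0, 0, 0, 0, 0, 0], fingers=[0.5, 0.5, 0.5, 0.5, 0.5, 0.5, 0.5, 0.5, 0.5, 0.5])

```text
time: 11.05
tool_pos: [0.5074, 0.0548, 0.0076]
tool_rot: [180.0, 0.1, 179.0]
ft_force: [-0.3, -0.0, 0.1]
opening: 0.0106
finger_force: 20.0
```

Emit:
move_arm(linear=[[0, 0, -0.05], [0, 0, -0.05], [0, 0, -0.05], [0, 0, -0.05], [0, 0, -0.05], [0, 0, 1], [0, 0, 3], [0, 0, 5], [0, 0, 7], [0, 0, 8]], turn=[0, 0, 0, 0, 0, 0, 0, 0, 0, 0], fingers=[2.5, 2.5, 2.5, 2.5, 2.5, 2.5, 2.5, 2.5, 2.5, 5])

```text
time: 11.88
tool_pos: [0.5081, 0.0545, 0.09]
tool_rot: [179.9, 0.2, 178.9]
ft_force: [1.0, -0.4, -0.1]
opening: 0.0271
finger_force: 0.0
```

Emit:
move_arm(linear=[[-0.5, 2, 0], [-1, 5, 0], [-1.7, 9, 0], [-2.5, 13, 0], [-3.3, 17, 0], [-4, 21, 0], [-4.95, 24.9, 0], [-4.95, 24.9, 0], [-4.95, 24.9, -1], [-4.95, 24.9, -2]], turn=[4, 8, 12, 16, 20, 24, 28.3, 28.3, 28.3, 28.3], fingers=[8, 8, 8, 8, 8, 8, 8, 8, 8, 8])

```text
time: 12.72
tool_pos: [0.4573, 0.3035, 0.0663]
tool_rot: [-180.0, 0.0, -152.7]
ft_force: [1.8, -0.5, -0.2]
opening: 0.0795
finger_force: 0.0
```

```bash
python3 - <<'E'
from h import *
c=camera("top");s=sense();print(s["tool_pos"],s["tool_rot"][2])
k=6;a=cv2.resize(c["color"],None,fx=k,fy=k,interpolation=cv2.INTER_CUBIC);hsv=cv2.cvtColor(a,cv2.COLOR_RGB2HSV).astype(int);H,S,V=hsv[...,0],hsv[...,1],hsv[...,2]
c["fx"]*=k;c["fy"]*=k;c["cx"]=(c["cx"]+.5)*k-.5;c["cy"]=(c["cy"]+.5)*k-.5
r=np.zeros(V.shape,bool);r[190*k:250*k,180*k:320*k]=1
blobs(c,r&(H>35)&(H<90)&(S>60),.0095,200,1e6)
E
```

```text
[0.45641379 0.30168196 0.0638461 ] -152.77570526412765
[1794.9 1263.2] 1288 cen [506.4  54.9] rect [506.6  54.8] [11.6 39.6] longaxis deg -0.3
[1791.9 1375.3] 995 cen [441.6  57. ] rect [441.2  56.9] [11.5 29.9] longaxis deg -0.3
```

Emit:
move_arm(linear=[[0, 0, 0], [0, 0, -1.5], [0, 0, -3], [0, 0, -4.5], [0, 0, -5.4], [0, 0, -5.4], [0, 0, -5.4], [0, 0, -5.4], [0, 0, -5.4], [0, 0, -5.4]], turn=[0, 0, 0, 0, 0, 0, 0, 0, 0, 0], fingers=[8, 8, 8, 8, 8, 8, 8, 4, 4, 4])

```text
time: 13.6
tool_pos: [0.458, 0.3038, 0.0139]
tool_rot: [180.0, 0.1, -152.7]
ft_force: [0.2, 0.5, -0.4]
opening: 0.0673
finger_force: 0.0
```

Emit:
move_arm(linear=[[0, 0, 0], [0, 0, 0], [0, 0, 0], [0, 0, 0], [0, 0, 0], [0, 0, 0], [0, 0, 0], [0, 0, 0], [0, 0, 0], [0, 0, 0]], turn=[0, 0, 0, 0, 0, 0, 0, 0, 0, 0], fingers=[4, 4, 4, 4, 4, 4, 4, 4, 4, 4])

```text
time: 14.43
tool_pos: [0.4576, 0.3036, 0.0133]
tool_rot: [180.0, 0.0, -152.7]
ft_force: [-2.0, -0.9, 5.7]
opening: 0.0501
finger_force: 20.0
```

Emit:
move_arm(linear=[[0, 0, 1], [0, 0, 3], [0, 0, 5], [0, 0, 7], [0.3, -2, 7], [0.6, -5, 7], [1, -8.5, 7], [1.3, -12, 7], [1.6, -15.5, 7], [2, -19, 7]], turn=[0, 0, 0, 0, -4, -8, -12, -16, -20, -24], fingers=[4, 4, 4, 4, 4, 4, 4, 4, 4, 4])

```text
time: 15.27
tool_pos: [0.477, 0.1118, 0.0834]
tool_rot: [180.0, -0.0, -176.9]
ft_force: [0.2, -0.1, -0.4]
opening: 0.0501
finger_force: 20.0
```

Emit:
move_arm(linear=[[0.3, -3.5, 0], [0.6, -7, 0], [0.9, -10.5, 0], [1.2, -14, 0], [1.6, -17.5, 0], [2.05, -20.9, 0], [2.05, -20.9, 0], [2.05, -20.9, -1.5], [2.05, -20.9, -3], [2.05, -20.9, -4.5]], turn=[-2, -4.3, -4.3, -4.3, -4.3, -4.3, -4.3, -4.3, -4.3, -4.3], fingers=[4, 4, 4, 4, 4, 4, 4, 4, 4, 4])

```text
time: 16.1
tool_pos: [0.4981, -0.0955, 0.0379]
tool_rot: [180.0, 0.0, 178.9]
ft_force: [-0.5, 0.4, -0.8]
opening: 0.0501
finger_force: 20.0
```

```bash
python3 - <<'E'
from h import *
c=camera("top");c2=camera("scene")
a=cv2.resize(c["color"][180:260,290:390],(500,400),interpolation=cv2.INTER_CUBIC)
b=cv2.resize(c2["color"][180:280,280:350],(280,400),interpolation=cv2.INTER_CUBIC)
cv2.imwrite("pics/p2.png",np.hstack([a,b])[:,:,::-1])
s=sense();print(s["tool_pos"],s["tool_rot"],s["opening"])
E
```

```text
[ 0.49615967 -0.09514314  0.03637773] [-179.99417762   -0.22366446  178.97204238] 0.049824413571227
```

View pics/p2.png

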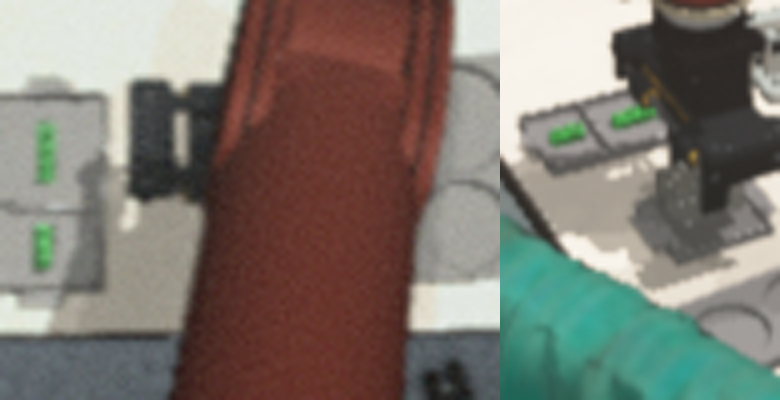

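The top crop shows both blocks flat in their bays, at crop (45,150) and (42,247). The heat sink is held over the undivided tray. Next I lower and release it.

Emit:
move_arm(linear=[[0, 0, -0.7], [0, 0, -1.4], [0, 0, -1.9], [0, 0, -2.1], [0, 0, -2.1], [0, 0, -2.1], [0, 0, -2.1], [0, 0, -2.1], [0, 0, -2.1], [0, 0, -2.1]], turn=[0, 0, 0, 0, 0, 0, 0, 0, 0, 0], fingers=[4, 4, 4, 4, 4, 4, 4, 4, 4, 4])

```text
time: 17.03
tool_pos: [0.4981, -0.0955, 0.0172]
tool_rot: [180.0, 0.0, 179.0]
ft_force: [0.3, 0.5, -1.2]
opening: 0.0499
finger_force: 20.0
```

Emit:
move_arm(linear=[[0, 0, 0], [0, 0, 0], [0, 0, 0], [0, 0, 0], [0, 0, 0], [0, 0, 0], [0, 0, 1.5], [0, 0, 4], [0, 0, 8], [0, 0, 12]], turn=[0, 0, 0, 0, 0, 0, 0, 0, 0, 0], fingers=[4, 6.5, 6.5, 6.5, 6.5, 6.5, 6.5, 6.5, 6.5, 8.5])

```text
time: 17.87
tool_pos: [0.4968, -0.0958, 0.1377]
tool_rot: [-180.0, -0.1, 178.9]
ft_force: [1.6, -0.9, 0.4]
opening: 0.0675
finger_force: 0.0
```

Emit:
move_arm(linear=[[1, -3, 1], [2.2, -6.5, 2], [3.4, -10, 2], [4.6, -13.5, 2], [5.8, -17, 2], [7, -20.5, 2], [8.2, -24, 2], [9.7, -27.5, 2], [9.7, -29.2, 0], [9.7, -29.2, -2]], turn=[0, 0, 0, 0, 0, 0, 0, 0, 0, 0], fingers=[8.5, 8.5, 8.5, 8.5, 8.5, 8.5, 8.5, 8.5, 8.5, 8.5])

```text
time: 18.7
tool_pos: [0.5939, -0.3937, 0.117]
tool_rot: [-179.7, 0.0, 178.7]
ft_force: [-1.6, -0.0, -1.0]
opening: 0.0851
finger_force: 0.0
```

Emit:
move_arm(linear=[[0, 0, 0], [0, 0, -2], [0, 0, -4], [0, 0, -6], [0, 0, -7], [0, 0, -7], [0, 0, -7], [0, 0, -7], [0, 0, -7], [0, 0, -7]], turn=[0, 0, 0, 0, 0, 0, 0, 0, 0, 0], fingers=[8.5, 8.5, 8.5, 8.5, 8.5, 8.5, 8.5, 8.5, 8.5, 8.5])

```text
time: 19.53
tool_pos: [0.5956, -0.3879, 0.0484]
tool_rot: [-180.0, 0.1, 179.0]
ft_force: [-0.4, 1.5, 0.2]
opening: 0.0853
finger_force: 0.0
```

```bash
python3 - <<'E'
from h import *
c=camera("top");c2=camera("scene")
a=cv2.resize(c["color"][160:255,320:450],(547,400),interpolation=cv2.INTER_CUBIC)
b=cv2.resize(c2["color"][240:300,370:430],(250,400),interpolation=cv2.INTER_CUBIC)
b=cv2.resize(c2["color"][220:310,365:421],(249,400),interpolation=cv2.INTER_CUBIC)
cv2.imwrite("pics/p3.png",np.hstack([a,b])[:,:,::-1])
s=sense();print(s["tool_pos"],s["tool_rot"],s["opening"])
E
```

```text
[ 0.59529178 -0.38770263  0.0478392 ] [-1.79975268e+02  5.68134743e-02  1.78973686e+02] 0.08516021489373943
```

View pics/p3.png

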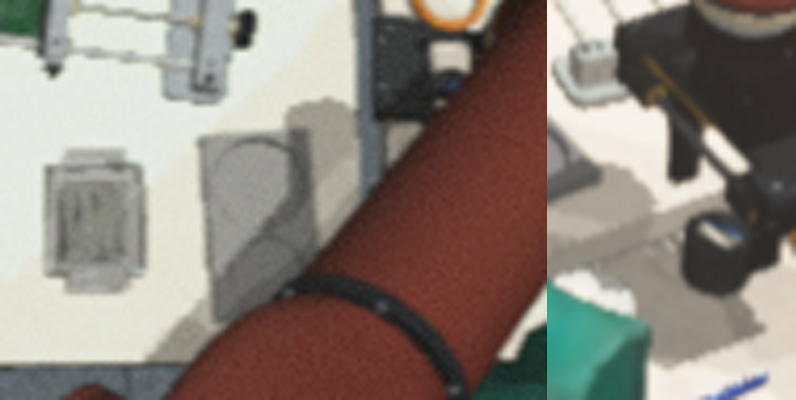

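The heat sink sits in its tray at crop (95,220), and the jar at (715,250) is below the open fingers. I'll go down and grip it.

Emit:
move_arm(linear=[[0, 0, -1], [0, 0, -2], [0, 0, -3], [0, 0, -3], [0, 0, -3], [0, 0, -3], [0, 0, -3], [0, 0, -3], [0, 0, -3], [0, 0, -3]], turn=[0, 0, 0, 0, 0, 0, 0, 0, 0, 0], fingers=[8.5, 8.5, 8.5, 8.5, 8.5, 4, 4, 4, 4, 4])

```text
time: 20.47
tool_pos: [0.5951, -0.3876, 0.0174]
tool_rot: [-180.0, 0.0, 179.0]
ft_force: [0.6, 0.1, 0.5]
opening: 0.0595
finger_force: 0.0
```

Emit:
move_arm(linear=[[0, 0, 0], [0, 0, 0], [0, 0, 0], [0, 0, 0], [0, 0, 0], [0, 0, 0], [0, 0, 0], [0, 0, 0], [0, 0, 0], [0, 0, 0]], turn=[0, 0, 0, 0, 0, 0, 0, 0, 0, 0], fingers=[4, 4, 4, 4, 4, 4, 4, 4, 4, 4])

```text
time: 21.3
tool_pos: [0.595, -0.3875, 0.0171]
tool_rot: [-180.0, 0.0, 179.0]
ft_force: [-0.1, 0.3, 2.6]
opening: 0.0467
finger_force: 20.0
```

Emit:
move_arm(linear=[[0, 0, 1], [0, 0, 3], [0, 0, 6], [-1, 1, 8], [-3.3, 3.3, 8], [-5.7, 5.9, 8], [-8, 8.5, 8], [-10.5, 11.1, 8], [-13, 13.7, 8], [-14.4, 15.2, 8]], turn=[0, 0, 0, 0, 0, 0, 0, 0, 0, 0], fingers=[4, 4, 4, 4, 4, 4, 4, 4, 4, 4])

```text
time: 22.13
tool_pos: [0.4482, -0.2331, 0.0967]
tool_rot: [179.9, -0.1, 179.0]
ft_force: [0.5, -0.7, -0.6]
opening: 0.0466
finger_force: 20.0
```

Emit:
move_arm(linear=[[0, 0, 0], [0, 0, -1.5], [0, 0, -3], [0, 0, -4.5], [0, 0, -5.5], [0, 0, -5.5], [0, 0, -5.5], [0, 0, -5.5], [0, 0, -5.5], [0, 0, -5.5]], turn=[0, 0, 0, 0, 0, 0, 0, 0, 0, 0], fingers=[4, 4, 4, 4, 4, 4, 4, 4, 4, 4])

```text
time: 22.97
tool_pos: [0.4515, -0.2358, 0.0428]
tool_rot: [-180.0, 0.1, 179.0]
ft_force: [-0.1, -0.4, -1.8]
opening: 0.0468
finger_force: 20.0
```

```bash
python3 - <<'E'
from h import *
c=camera("top");c2=camera("scene")
a=cv2.resize(c["color"][180:255,340:440],(533,400),interpolation=cv2.INTER_CUBIC)
b=cv2.resize(c2["color"][210:290,310:362],(260,400),interpolation=cv2.INTER_CUBIC)
cv2.imwrite("pics/p4.png",np.hstack([a,b])[:,:,::-1])
s=sense();print(s["tool_pos"],s["tool_rot"],s["opening"])
E
```

```text
[ 0.45127302 -0.23564958  0.04252484] [-1.79993185e+02  4.85032638e-02  1.78968971e+02] 0.0467988167987113
```

View pics/p4.png

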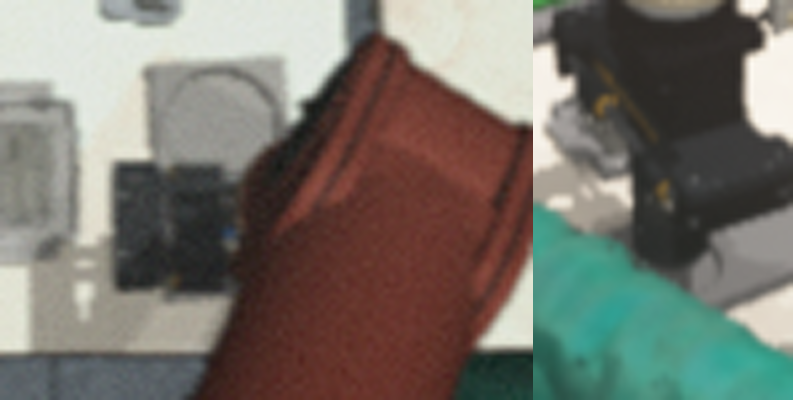

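The jar is held over the small well and mostly hidden by the arm, and the large well is clear at crop (222,115). I'll lower it and check the force before releasing.

Emit:
move_arm(linear=[[0, 0, -0.6], [0, 0, -1.2], [0, 0, -1.7], [0, 0, -2.0], [0, 0, -2.0], [0, 0, -2.0], [0, 0, -2.0], [0, 0, -2.0], [0, 0, -2.0], [0, 0, -2.0]], turn=[0, 0, 0, 0, 0, 0, 0, 0, 0, 0], fingers=[4, 4, 4, 4, 4, 4, 4, 4, 4, 4])

```text
time: 23.9
tool_pos: [0.451, -0.2355, 0.0221]
tool_rot: [-180.0, 0.0, 179.0]
ft_force: [0.5, -0.7, -0.7]
opening: 0.0467
finger_force: 20.0
```

Emit:
move_arm(linear=[[0, 0, -0.05], [0, 0, -0.05], [0, 0, -0.05], [0, 0, -0.05], [0, 0, -0.05], [0, 0, -0.05], [0, 0, 1.5], [0, 0, 4], [0, 0, 7], [0, 0, 9]], turn=[0, 0, 0, 0, 0, 0, 0, 0, 0, 0], fingers=[6, 6.5, 6.5, 6.5, 6.5, 6.5, 6.5, 6.5, 8.5, 8.5])

```text
time: 24.73
tool_pos: [0.4512, -0.2361, 0.1142]
tool_rot: [-180.0, 0.1, 178.9]
ft_force: [0.9, -0.1, 1.2]
opening: 0.0717
finger_force: 0.0
```

Emit:
move_arm(linear=[[0.5, -2, 0], [1.2, -5, 0], [2, -8.5, 0], [3, -12, 0], [3.9, -15.6, 0], [3.9, -15.6, 0], [3.9, -15.6, 0], [3.9, -15.6, -2], [3.9, -15.6, -4], [3.9, -15.6, -5]], turn=[0, 0, 0, 0, 0, 0, 0, 0, 0, 0], fingers=[8.5, 8.5, 8.5, 8.5, 8.5, 8.5, 8.5, 8.5, 8.5, 8.5])

```text
time: 25.57
tool_pos: [0.4895, -0.3893, 0.06]
tool_rot: [179.9, -0.1, 179.1]
ft_force: [-0.3, 0.2, 0.5]
opening: 0.0854
finger_force: 0.0
```

```bash
python3 - <<'E'
from h import *
c=camera("top");c2=camera("scene")
a=cv2.resize(c["color"][180:255,340:440],(533,400),interpolation=cv2.INTER_CUBIC)
b=cv2.resize(c2["color"][235:300,360:402],(258,400),interpolation=cv2.INTER_CUBIC)
cv2.imwrite("pics/p5.png",np.hstack([a,b])[:,:,::-1])
s=sense();print(s["tool_pos"],s["tool_rot"],s["opening"])
E
```

```text
[ 0.48916094 -0.38948358  0.06035008] [ 1.79868033e+02 -1.58002723e-01  1.79033126e+02] 0.08512727766900056
```

View pics/p5.png

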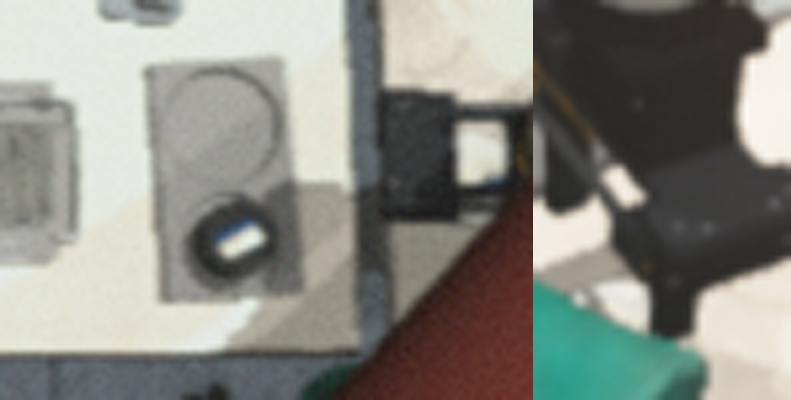

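The jar stands in the small well at crop (232,240), and the gripper is over the tin.

Emit:
move_arm(linear=[[0, 0, -0.5], [0, 0, -1.2], [0, 0, -2], [0, 0, -2.8], [0, 0, -3.5], [0, 0, -4.2], [0, 0, -4.7], [0, 0, -4.7], [0, 0, -4.7], [0, 0, -4.7]], turn=[0, 0, 0, 0, 0, 0, 0, 0, 0, 0], fingers=[8.5, 8.5, 8.5, 8.5, 8.5, 8.5, 8.5, 8.5, 8.5, 8.5])

```text
time: 26.5
tool_pos: [0.4901, -0.3918, 0.0153]
tool_rot: [-180.0, 0.0, 179.0]
ft_force: [0.4, 0.1, -0.5]
opening: 0.0851
finger_force: 0.0
```

Emit:
move_arm(linear=[[0, 0, 0], [0, 0, 0], [0, 0, 0], [0, 0, 0], [0, 0, 0], [0, 0, 0], [0, 0, 0], [0, 0, 0], [0, 0, 0], [0, 0, 0]], turn=[0, 0, 0, 0, 0, 0, 0, 0, 0, 0], fingers=[5, 5, 5, 5, 5, 5, 5, 5, 5, 5])

```text
time: 27.33
tool_pos: [0.49, -0.3916, 0.0152]
tool_rot: [-180.0, 0.0, 179.0]
ft_force: [-0.2, 0.4, 3.9]
opening: 0.058
finger_force: 20.0
```

Emit:
move_arm(linear=[[0, 0, 1], [0, 0, 3], [0, 0, 5], [0, 0, 7], [0.5, 3, 8], [1.5, 6.5, 8], [2.3, 10, 8], [3, 13, 8], [3.65, 15.9, 8], [3.65, 15.9, 8]], turn=[0, 0, 0, 0, 0, 0, 0, 0, 0, 0], fingers=[5, 5, 5, 5, 5, 5, 5, 5, 5, 5])

```text
time: 28.17
tool_pos: [0.5287, -0.2252, 0.0951]
tool_rot: [179.8, 0.0, 179.4]
ft_force: [0.5, 0.6, -0.9]
opening: 0.058
finger_force: 20.0
```

Emit:
move_arm(linear=[[0, 0, 0], [0, 0, -1.5], [0, 0, -3], [0, 0, -4.5], [0, 0, -6], [0, 0, -7], [0, 0, -7.5], [0, 0, -7.5], [0, 0, -7.5], [0, 0, -7.5]], turn=[0, 0, 0, 0, 0, 0, 0, 0, 0, 0], fingers=[5, 5, 5, 5, 5, 5, 5, 5, 5, 5])

```text
time: 29.0
tool_pos: [0.5267, -0.2331, 0.0206]
tool_rot: [-180.0, 0.0, 178.9]
ft_force: [-0.1, 0.9, -0.9]
opening: 0.0583
finger_force: 20.0
```

Position and height fit and there is no contact force. I'll lower a touch, release and rise.

Emit:
move_arm(linear=[[0, 0, -0.05], [0, 0, -0.05], [0, 0, -0.05], [0, 0, -0.05], [0, 0, -0.05], [0, 0, -0.05], [0, 0, -0.05], [0, 0, 1], [0, 0, 3], [0, 0, 6]], turn=[0, 0, 0, 0, 0, 0, 0, 0, 0, 0], fingers=[5, 7.5, 7.5, 7.5, 7.5, 7.5, 7.5, 7.5, 7.5, 7.5])

```text
time: 29.83
tool_pos: [0.5249, -0.232, 0.0794]
tool_rot: [180.0, -0.2, 179.0]
ft_force: [0.3, -0.6, -0.1]
opening: 0.0747
finger_force: 0.0
```

Emit:
move_arm(linear=[[0, 0, 4], [0, 0, 8], [0, 0, 12], [0, 3, 14], [0, 7, 14], [0, 11, 14], [0, 15, 14], [0, 19, 14], [0, 23, 14], [0, 27, 14]], turn=[0, 0, 0, 0, 0, 0, 0, 0, 0, 0], fingers=[7.5, 7.5, 7.5, 7.5, 7.5, 7.5, 7.5, 7.5, 7.5, 7.5])

```text
time: 30.67
tool_pos: [0.5261, 0.0391, 0.2212]
tool_rot: [180.0, 0.1, 178.9]
ft_force: [0.9, -0.7, -0.2]
opening: 0.075
finger_force: 0.0
```

Emit:
move_arm(linear=[[0, 4, 0], [0, 8, 0], [0, 12, 0], [0, 16, 0], [0, 20, 0], [0, 20, 0], [0, 20, 0], [0, 20, 0], [0, 20, 0], [0, 20, 0]], turn=[0, 0, 0, 0, 0, 0, 0, 0, 0, 0], fingers=[7.5, 7.5, 7.5, 7.5, 7.5, 7.5, 7.5, 7.5, 7.5, 7.5])

```text
time: 31.5
tool_pos: [0.5269, 0.2358, 0.2205]
tool_rot: [-180.0, 0.0, 178.8]
ft_force: [-0.8, -0.1, -0.6]
opening: 0.0753
finger_force: 0.0
```

```bash
python3 - <<'E'
from h import *
c=camera("top");c2=camera("scene")
a=cv2.resize(c["color"][185:245,275:405],(800,369),interpolation=cv2.INTER_CUBIC)
b=np.zeros((230,800,3),np.uint8);q=cv2.resize(c2["color"][195:275,280:390],(316,230),interpolation=cv2.INTER_CUBIC);b[:,:316]=q
cv2.imwrite("pics/p6.png",np.vstack([a,b])[:,:,::-1]);print(sense()["time"])
E
```

```text
31.6
```

View pics/p6.png

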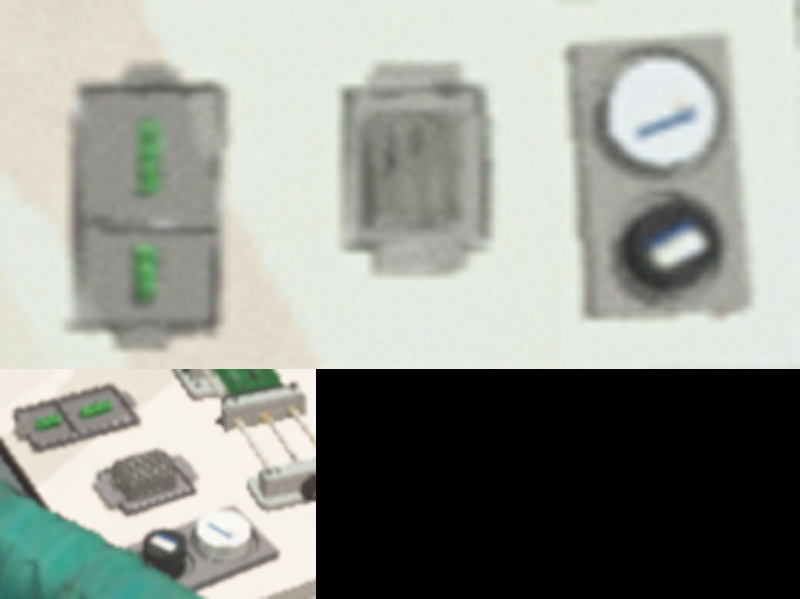

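All five parts are in place: blocks at (148,157) and (145,273), heat sink at (412,170), tin at (663,110) and jar at (670,245). The arm is clear of everything.

```bash
python3 -c "
from plant import *
print(close_job())"
```

```text
the job is handed in; nothing more can be done
None
```

I put all five parts in their places and handed the job in at about 32 s. The last pictures showed each one seated and the arm clear, but the hand-in returned no verdict.

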